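Back off the retaining ring of the larger window cell by fingertip

ROBOT

A 7-joint arm with a two-finger parallel gripper is mounted at the origin on a cart in front of the work surface, level with it; the furniture and walls round the work are solid. World frame = base frame: x ahead of the robot, y to its left, z up, the work surface at z = 0. Lengths are in m, angles in rad, forces in N, time in s.
With the tool pointing down it reaches from about 0.4 to 0.85 m from the base axis. Payload 10.4 kg.
Tool frame: the origin (TCP) lies at the very end of the fingers, on their centre line; the grasp point (between the pads) lies 19 mm behind it; y points along the fingers, x is the direction in which the jaws open and shut, and the axes are right-handed (so a half turn about y gives the same grasp; the last joint's range is limited). The gripper opens to 87 mm and grips with 3 to 60 N. Pads are 19 mm wide; open, the fingers measure 117 mm over their backs; the gripper's body (75 mm by 190 mm) begins 51 mm behind the grasp point.
Start: joints at [1.199, 0.332, -0.065, 1.46, 0.022, 1.35, -0.088], TCP at [0.214, -0.587, 0.223] pointing down, gripper open.
Joint ranges: [-2.6, 2.6], [-0.5, 2.12], [-1.47, 1.34], [0.16, 2.42], [-1.27, 4.41], [0.06, 2.06], [-2.6, 2.6]. Speed limits (rad/s): [2.22, 2.22, 2.79, 2.79, 3.14, 3.14, 3.14].

INTERFACE

Orientations are given as a unit quaternion [x, y, z, w].
In Python, from bench import readout, vision, r gives the robot as it stands.
- The arm moves only by the tool arm_command, never from a script. Its argument "targets" is a list that holds one entry, the list of rows, each a list of 6 numbers: the shift along the tool's x, y, z in m, then the turn, a rotation vector about the tool's x, y, z in degrees. A call has 1 to 12 rows; each row shifts and turns the commanded pose from where the row before left it, along the tool's axes as they then stand; what a row does not reach is not made up. A row lasts 1/12 s, in which the tool goes at most 41.7 mm and 7.16 degrees, less where a joint would pass 70% of its speed; a pose out of reach is approached as far as the arm can. A call is refused whole if a number of a shift passes 0.0417 or a number of a turn 7.16, either way. A call with a gripper value outside its range is refused whole. "hand" is the opening, from 0 (shut) to 1 (fully open), set as the call begins (left out, the last holds). The fingers move at their own pace and stop on an object; "grip_force" is the grip in N (left out, the last holds). Time passes only in rows, so rows that do not move let the fingers close. It gives the time, the measured TCP pose, the force and the opening at its end, in the units of the state.
- readout.read_state(): the state, without advancing time (a new reading comes with each control period).
- vision.camera(name): name is "scene" or "top" or "wrist"; returns a dict with "pixels" (420x560x3 uint8, blue, green, red), "fovy" (degrees; the focal length in pixels is half the picture's height over the tangent of half this angle, whatever the lens; pixels are square), "cx", "cy" (the principal point, pixels), "R" (3x3) and "t" (3): a world point X has camera coordinates R X + t; the wrist camera has in their place "mount" (4x4, takes a point from camera to tool coordinates, whose origin is the TCP and whose axes are the tool frame's). Camera axes: x right, y down, z forward; pixel columns grow to the right and rows downward; lengths in m; the calibration is good to about 2 mm. A picture is of the moment at which its call begins: read the wrist's pose just before it. There is no depth.
- r.close_job(): hands the job in, once; it reports no verdict.
The state is a dict: "time": time; "joint_positions": joint angles; "joint_vel": joint speeds; "joint_torque": joint torques, N m; "ee_pos": TCP position; "eef_rot": TCP orientation; "ft_force": force on the tool from outside, world axes, zero at the start; "torque": the same for the moment, N m; "width": finger opening in m.
Only numpy, scipy, OpenCV 4.12 (cv2) and the standard library are available. Lean on these libraries where they do the work, as an engineer would, in place of code of your own. Each camera call takes 0.05 s, during which the arm holds its last target.

TASK

Loosen the knurled retaining ring of the larger of the two window cells with a fingertip, without gripping it: drag its ridged rim round anticlockwise (seen from above) until the black line on the ring has come round to the black pointer on the flange for the second time, and leave it there, line and pointer in line. Press gently, do not screw the ring back down tight or run it on well past that second meeting, do not touch the glass window, and do not turn the smaller cell's ring. Pick nothing up and leave the things standing around where they are.

Things in the scene. Friction and masses are not known exactly. Their poses are not given: they have to be found in the camera images.
- large_cell: LARGER of two window cells: round grey metal fitting fixed to the bench, axis vertical. Flange 148 mm across, 12 mm high, with four screws and a 16 mm thick side stub; on top a bright knurled retaining ring round a glass window. Place and heading vary; it may stand left or right of the smaller one. Origin: axis, at bench height; its -x axis points from the axis to the pointer.
- large_cell_center (a point): on the axis of the larger cell, level with its ring's top (46 mm above the bench). Ring: 100 mm outside, 60 mm bore, from 28 to 46 mm above the bench; 30 ridges (12 degrees apart, 5 mm wide, about 2 mm proud) cross its flat top (radius 36 to 50 mm) and run down its side. A black index line stands in place of one ridge, level with the others.
- large_pointer (a point): top of the black pointer bar on the larger cell's flange, 63 mm from the axis, just outside the ring; the bar is 20 x 9 mm, lies radially, and its top is 20 mm above the bench, below the ring.
- large_line (a point): the black index line (9 mm wide, radial) on the top of the larger ring, 40 mm from the axis, 46 mm above the bench; it turns with the ring.
- large_ring (a joint): angle of the larger ring, rad, over several turns; grows as it loosens (anticlockwise from above). 0: tight, line at the pointer; starts at 0.9 to 5.2; line meets the pointer first at 6.28, again at 12.57. Does not rise. Stiff (about 0.06 to 0.1 Nm), stays where left; a shut fingertip pressing lightly on its ridged top, 41 mm from the axis, and circling with it drags it round.
- large_glass: the larger cell's glass window, a 58 mm disc, 14 mm thick, in the ring's bore, its top 41 mm above the bench, only 5 mm below the ring's top; origin at the centre of its underside. Not to be touched.
- small_cell_center (a point): on the axis of the SMALLER window cell, level with its ring's top (46 mm above the bench). The same kind of fitting with a 108 mm flange and a knurled ring 68 mm outside. To be left alone.
- small_line (a point): the black index line on the top of the smaller ring, 26 mm from its axis; it must stay where it is.
- vial: loose bystander: capped glass sample vial, 27 mm across, 59 mm tall, standing; between the two cells, nearest the robot; origin at the centre of its underside. Not to be disturbed.
- weight: loose bystander: knobbed calibration weight, 28 mm across, 35 mm tall; between the two cells; origin at the centre of its underside. Not to be disturbed.
- stopper: loose bystander: rubber stopper, 32 mm across, 28 mm tall; between the two cells, farthest from the robot; origin at the centre of its underside. Not to be disturbed.
- spanner: loose bystander: flat open-ended spanner, 177 x 30 x 6 mm, lying; near the front edge, right; origin at the centre of its underside. Not to be disturbed.
- screwdriver: loose bystander: screwdriver, 197 mm long, 29 mm thick, lying; near the front edge, left; origin at the centre of its underside. Not to be disturbed.
- petri: loose bystander: petri dish, 63 mm across, 15 mm high; left side; origin at the centre of its underside. Not to be disturbed.
- crucible: loose bystander: small white crucible, 40 mm across, 30 mm high; right side; origin at the centre of its underside. Not to be disturbed.

How it is judged:
On the way, in this order (a step that is already met when the one before it is completed fails the run):
1. the line has passed the pointer once (value of joint large_ring above 6.28319 rad), for 0.1 s.
2. the line is at the pointer for the second time (value of joint large_ring between 12.3064 and 12.8264 rad), for 0.1 s.
At the end, for the whole second after the job is handed in: the larger ring rests within 0.26 rad (15 degrees) of the second meeting of line and pointer (joint value 12.57), not turning; the smaller ring is unturned (its line within 6 mm of its start); and the bystanders stand within 20 mm of where they were (all of step 2 and velocity of joint large_ring between -0.1 and 0.1 rad/s and distance of each of vial, weight, stopper, spanner, screwdriver, petri, crucible from where it was at the start of the episode below 0.02 m and distance of small_line from where it was at the start of the episode below 0.006 m); the robot touches nothing.
It fails at once if the larger ring is tightened back to its stop, or run on more than 50 degrees past the second meeting (value of joint large_ring below 0.35 rad or value of joint large_ring above 13.4664 rad).
It fails at once if the glass window is touched (contact force between the fingers and large_glass above 1 N).
It fails at once if the fingertip presses on the ring with more than 40 N (contact force between the fingers and large_cell above 40 N).
It fails at once if the smaller cell's ring is turned (distance of small_line from where it was at the start of the episode above 0.006 m).
It fails at once if a bystander is lifted or pushed away (distance of any of vial, weight, stopper, spanner, screwdriver, petri, crucible from where it was at the start of the episode above 0.02 m).
It also fails if it takes over 72 s, if anything falls off the work surface, if the arm or the gripper's body presses on something with over 40 N, if the wrist force passes 120 N, or if a joint passes its speed limit or range.

## Working session

There is one attempt and no reset: what is moved stays moved. The work goes in short steps, Python scripts to look and compute and a tool call to move; the robot and the scene stay as the last step left them, time stands still between calls to the robot, and variables do not carry over. Pictures are saved under pics/ and viewed, and the job is handed in when it is done.

Besides the shell and the picture viewer there is one more tool, called after "Call:" by a JSON object that holds its "fn" and its "kwargs", one argument or row to a line. arm_command: Moves the arm, as the interface text tells. Its arguments: {"type":"object","properties":{"targets":{"type":"array","items":{"type":"array","items":{"type":"array","items":{"type":"number"}}}},"hand":{"type":"number"},"grip_force":{"type":"number"}},"required":["targets"]}

```bash
ls; mkdir -p pics; python3 - <<'E'
from bench import readout, vision, r
import cv2
s=readout.read_state(); print(s)
for n in("scene","top","wrist"):
    c=vision.camera(n); cv2.imwrite(f"pics/{n}0.png",c["pixels"]); print(n,{k:v for k,v in c.items() if k!="pixels"})
E
```

```text
pics
{'time': 0.0, 'joint_positions': array([ 1.1993694 ,  0.33285922, -0.06470926,  1.46093919,  0.02162802,
        1.34988285, -0.08848586]), 'joint_vel': array([ 0.00218332, -0.00062889,  0.00048266, -0.00137127,  0.00026286,
       -0.00046697,  0.00015698]), 'joint_torque': array([ 1.27605090e-03, -6.23252177e+01,  2.55022093e-02, -3.89885116e+01,
       -6.11910014e-02,  3.99098976e-02,  1.39895819e-04]), 'ee_pos': array([ 0.21348335, -0.58700474,  0.22176288]), 'eef_rot': array([-0.57893336,  0.40605468, -0.40521413,  0.57944566]), 'ft_force': array([-0.66047549, -0.84416285,  0.47405471]), 'torque': array([-0.00778503, -0.04886241,  0.03083047]), 'width': 0.08706994834338991}
scene {'fovy': 42.94593358207891, 'cx': 279.0830853302174, 'cy': 215.2055985906416, 'R': array([[-0.66489377, -0.74688163, -0.00917048],
       [-0.54415955,  0.49276253, -0.67902539],
       [ 0.51167046, -0.44648955, -0.73405751]]), 't': array([0.34311964, 0.32295394, 1.16887929])}
top {'fovy': 46.75238019613363, 'cx': 271.10023212270227, 'cy': 217.34940649521485, 'R': array([[ 0.02322647, -0.99968343, -0.00967367],
       [-0.98650695, -0.02134959, -0.16232141],
       [ 0.16206349,  0.01331329, -0.98669052]]), 't': array([-0.00213829,  0.50420077,  1.28361693])}
wrist {'fovy': 63.72312347327716, 'cx': 281.07841543150175, 'cy': 208.8605788223817, 'mount': array([[ 9.99999892e-01, -4.22977520e-04,  1.93191500e-04,
         1.28902561e-03],
       [-3.13606957e-04, -3.06696823e-01,  9.51807208e-01,
        -1.62407698e-01],
       [-3.43341833e-04, -9.51807165e-01, -3.06696922e-01,
         8.44278386e-02],
       [ 0.00000000e+00,  0.00000000e+00,  0.00000000e+00,
         1.00000000e+00]])}
```

View pics/top0.png

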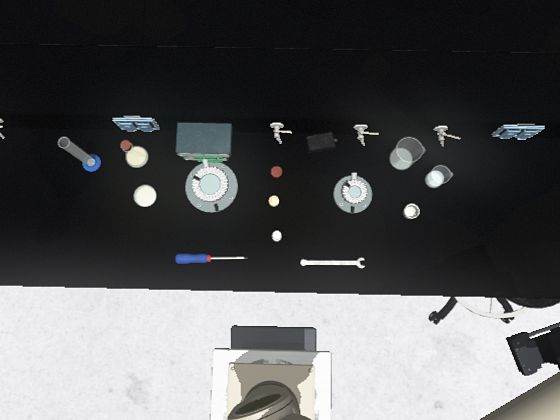

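View pics/scene0.png

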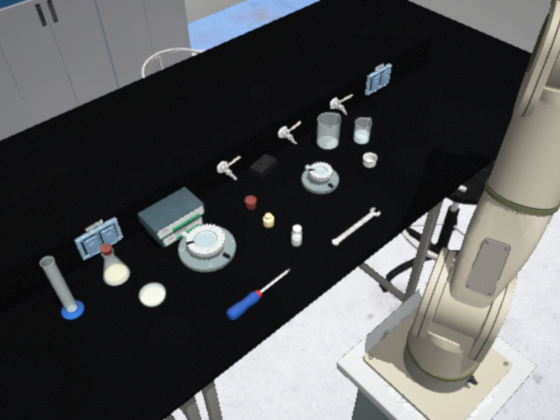

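```bash
cat > h.py <<'E'
import numpy as np, cv2
from scipy.spatial.transform import Rotation as Ro
from bench import readout, vision, r
def get(name):
    s=readout.read_state(); c=vision.camera(name)
    f=c["pixels"].shape[0]/2/np.tan(np.radians(c["fovy"])/2)
    K=np.array([[f,0,c["cx"]],[0,f,c["cy"]],[0,0,1]])
    if name=="wrist":
        T=np.eye(4);T[:3,:3]=Ro.from_quat(s["eef_rot"]).as_matrix();T[:3,3]=s["ee_pos"]
        W=np.linalg.inv(T@c["mount"]);R,t=W[:3,:3],W[:3,3]
    else: R,t=c["R"],c["t"]
    return c["pixels"],K,R,t,s
def onz(K,R,t,uv,z):
    d=R.T@np.linalg.inv(K)@np.array([uv[0],uv[1],1.]);o=-R.T@t
    return o+d*(z-o[2])/d[2]
def proj(K,R,t,X):
    p=(K@(R@np.atleast_2d(X).T+t[:,None])).T; return p[:,:2]/p[:,2:]
def rect(img,K,R,t,c,z,half=0.08,px=600):
    # rectified overhead view of plane z; +x up, +y left
    q=np.array([[c[0]+half,c[1]+half,z],[c[0]+half,c[1]-half,z],[c[0]-half,c[1]-half,z],[c[0]-half,c[1]+half,z]])
    H=cv2.getPerspectiveTransform(proj(K,R,t,q).astype(np.float32),np.float32([[0,0],[px,0],[px,px],[0,px]]))
    return cv2.warpPerspective(img,H,(px,px))
E
python3 - <<'E'
from h import *
for n,(u,v,w) in {"top":(211,186,32),"scene":(207,244,36)}.items():
    img,K,R,t,s=get(n); print(n,onz(K,R,t,(u,v),.046), onz(K,R,t,(u,v),.0))
    cv2.imwrite(f"pics/crop_{n}.png",cv2.resize(img[v-w:v+w,u-w:u+w],(580,580),interpolation=cv2.INTER_CUBIC))
    if n=="top":
        for p in [(276,172),(274,201),(277,236),(353,193),(176,125),(231,125),(177,160),(231,160)]: print(p,onz(K,R,t,p,.03))
E
```

```text
top [0.58708049 0.17634372 0.046     ] [0.59759405 0.18287119 0.        ]
(276, 172) [ 0.63457452 -0.00137407  0.03      ]
(274, 201) [0.5519394  0.00237303 0.03      ]
(277, 236) [ 0.45467197 -0.00799234  0.03      ]
(353, 193) [ 0.57916242 -0.21577934  0.03      ]
(176, 125) [0.76626184 0.28598169 0.03      ]
(231, 125) [0.76934474 0.12941994 0.03      ]
(177, 160) [0.66351668 0.27750099 0.03      ]
(231, 160) [0.66662118 0.12565462 0.03      ]
scene [0.574941   0.19006159 0.046     ] [0.60914292 0.17098681 0.        ]
```

View pics/crop_top.png

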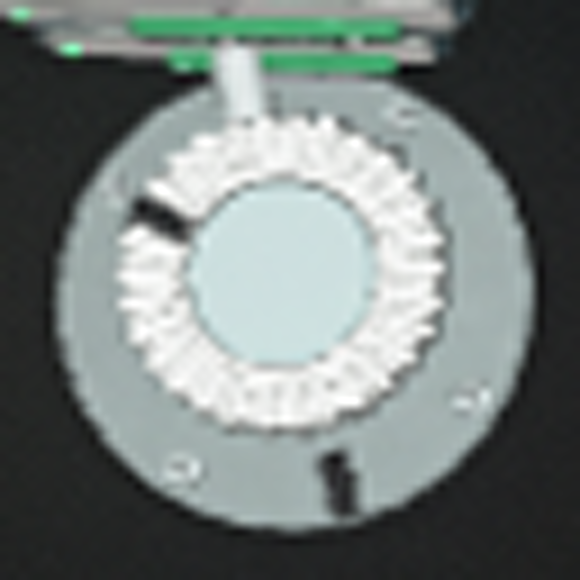

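View pics/crop_scene.png

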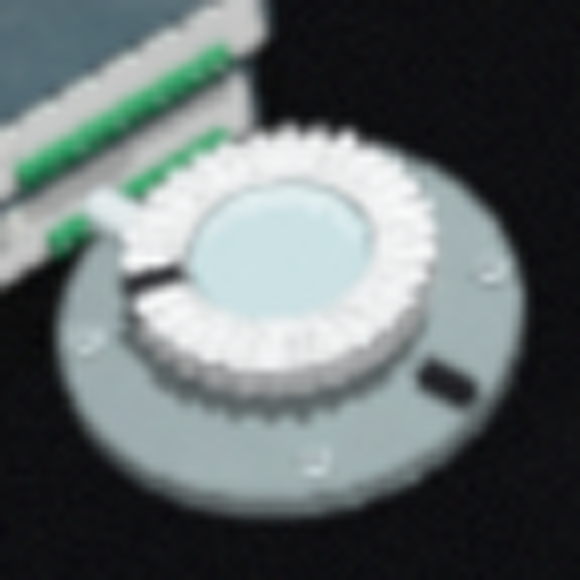

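```bash
python3 - <<'E'
from h import *
s=readout.read_state(); print(s["time"],Ro.from_quat(s["eef_rot"]).as_matrix().round(3))
img,K,R,t,s=get("top"); img2,K2,R2,t2,s=get("scene")
cv2.imwrite("pics/b1.png",cv2.resize(img[105:225,120:290],None,fx=4.5,fy=4.5,interpolation=2))
cv2.imwrite("pics/b2.png",cv2.resize(img2[170:290,90:260],None,fx=4.5,fy=4.5,interpolation=2))
E
```

```text
0.25 [[ 0.342 -0.     0.94 ]
 [-0.94   0.001  0.342]
 [-0.001 -1.    -0.   ]]
```

View pics/b1.png

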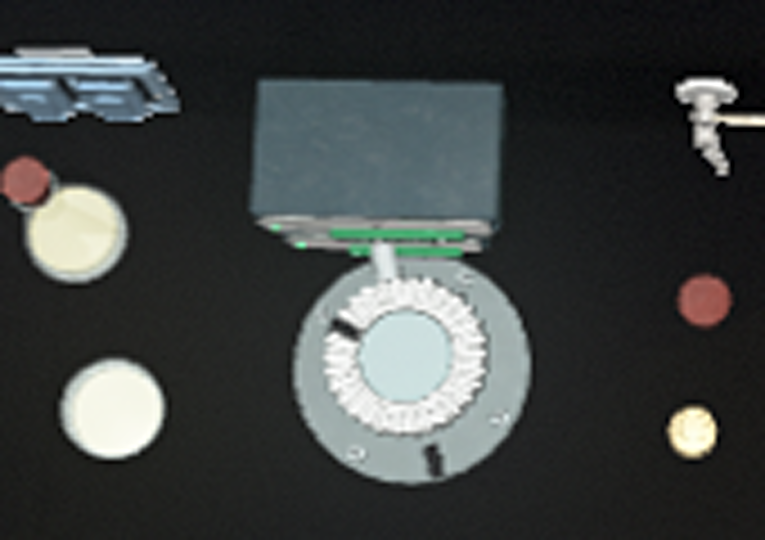

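View pics/b2.png

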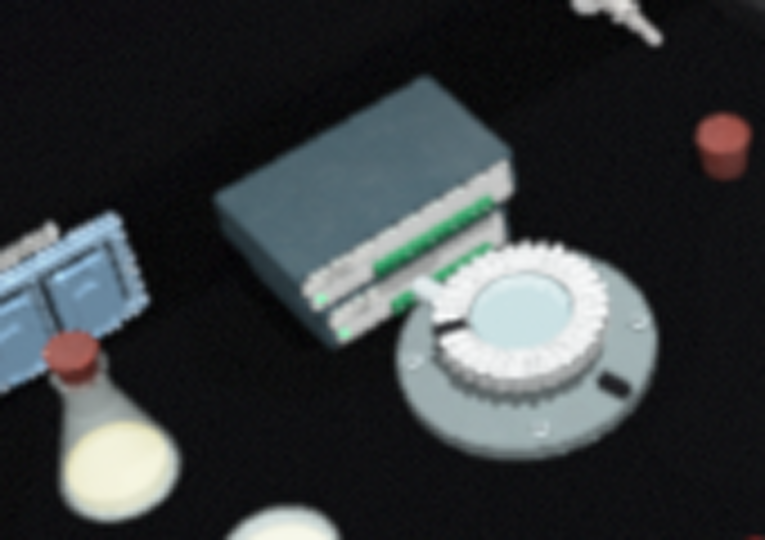

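```bash
cat >> h.py <<'E'
def tri(*obs): # (K,R,t,uv)
    A=[];b=[]
    for K,R,t,uv in obs:
        d=R.T@np.linalg.inv(K)@np.array([uv[0],uv[1],1.]);d/=np.linalg.norm(d);P=np.eye(3)-np.outer(d,d)
        A.append(P);b.append(P@(-R.T@t))
    X,res,_,_=np.linalg.lstsq(np.vstack(A),np.hstack(b),rcond=None);return X,np.sqrt(res)
E
python3 - <<'E'
from h import *
_,K,R,t,s=get("top"); _,K2,R2,t2,s=get("scene")
for n,a,b in [("boxL",(176,152.6),(157.8,230)),("boxR",(230.4,153.2),(203.8,203.3)),("boxBR",(232,123),(184.5,187)),("ringc",(210.2,184.1),(171+282/8.06,208+248/8.06))]:
    print(n,tri((K,R,t,a),(K2,R2,t2,b)))
E
```

```text
boxL (array([0.66874149, 0.26940834, 0.08131252]), array([0.00155538]))
boxR (array([0.67394025, 0.12385132, 0.07153634]), array([0.000174]))
boxBR (array([0.76240751, 0.12363982, 0.06715313]), array([0.0013415]))
ringc (array([0.59366141, 0.17963948, 0.04158739]), array([0.00046044]))
```

Call:
{"fn": "arm_command", "kwargs": {
  "targets": [
    [[0,-0.0025,0.03,0,-5.83,0],[0,-0.0025,0.03,0,-5.83,0],[0,-0.0025,0.03,0,-5.83,0],[0,-0.0025,0.03,0,-5.83,0],[0,-0.0025,0.03,0,-5.83,0],[0,-0.0025,0.03,0,-5.83,0],[0,-0.0025,0.03,0,-5.83,0],[0,-0.0025,0.03,0,-5.83,0],[0,-0.0025,0.03,0,-5.83,0],[0,-0.0025,0.03,0,-5.83,0],[0,-0.0025,0.03,0,-5.83,0],[0,-0.0025,0.03,0,-5.83,0]]
  ],
  "hand": 0,
  "grip_force": 20
}}

```text
time: 1.45
ee_pos: [0.4223, -0.319, 0.2526]
eef_rot: [0.707, 0.002, -0.002, -0.707]
ft_force: [-0.1, -0.4, 0.6]
width: 0.015
```

Call:
{"fn": "arm_command", "kwargs": {
  "targets": [
    [[0.013,0,0.039,0,0,0],[0.013,0,0.039,0,0,0],[0.013,0,0.039,0,0,0],[0.013,0,0.039,0,0,0],[0.013,0,0.039,0,0,0],[0.013,0,0.039,0,0,0],[0.013,0,0.039,0,0,0],[0.013,0,0.039,0,0,0],[0.013,0,0.039,0,0,0],[0.013,0,0.039,0,0,0],[0.013,0,0.039,0,0,0],[0,0,0,0,0,0]]
  ]
}}

```text
time: 2.45
ee_pos: [0.5648, 0.1176, 0.2525]
eef_rot: [-0.705, -0.003, 0.003, 0.709]
ft_force: [-0.8, 0.2, 0.1]
width: 0.0006
```

```bash
python3 - <<'E'
from h import *
img,K,R,t,s=get("wrist"); print(s["ee_pos"],s["width"],s["ft_force"],s["joint_positions"].round(2),Ro.from_quat(s["eef_rot"]).as_matrix().round(3))
cv2.imwrite("pics/w1.png",img)
cv2.imwrite("pics/w1r.png",rect(img,K,R,t,(.592,.178),.046))
E
```

```text
[0.56477081 0.11757092 0.25246422] 0.0006201661639533488 [-0.82364228  0.23873234  0.0764634 ] [ 0.34  0.3  -0.76  1.52  0.2   1.41 -0.42] [[ 1.     0.    -0.009]
 [ 0.009  0.005  1.   ]
 [ 0.    -1.     0.005]]
```

View pics/w1.png

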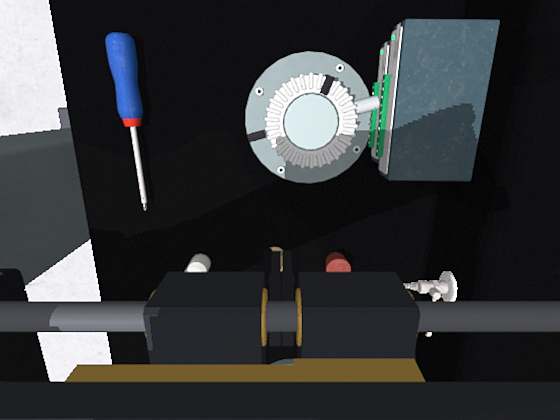

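View pics/w1r.png

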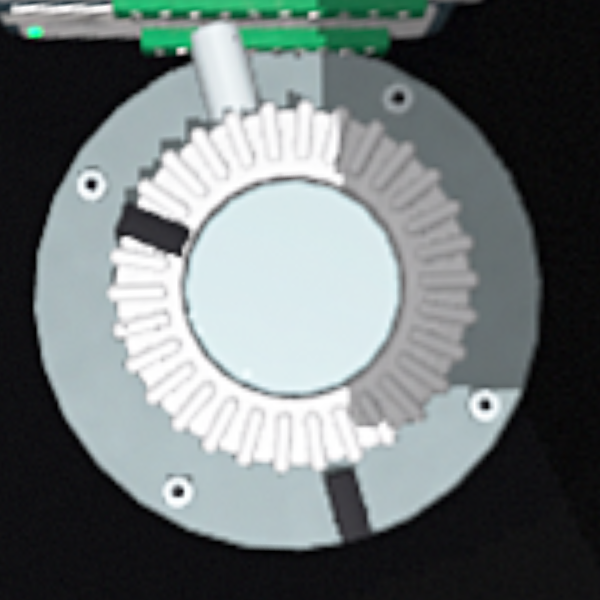

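```bash
python3 - <<'E'
from h import *
img,K,R,t,s=get("wrist"); print(proj(K,R,t,s["ee_pos"]))
P=np.array([.592,.178]); 
def w(px): return np.array([.592+(300-px[1])*.16/600,.178+(300-px[0])*.16/600,.046])
uvc=proj(K,R,t,w((294,286)))[0]; uvp=proj(K,R,t,w((348,503)))[0]
p=onz(K,R,t,uvp,.02); print("pointer",p, "line",w((155,229)))
i1,K1,R1,t1,_=get("top");i2,K2,R2,t2,_=get("scene")
for i,(a,b,c,d) in {"top":(i1,K1,R1,t1),"scene":(i2,K2,R2,t2)}.items(): cv2.imwrite(f"pics/rr_{i}.png",rect(a,b,c,d,(.592,.178),.046))
u1=proj(K1,R1,t1,s["ee_pos"])[0];u2=proj(K2,R2,t2,s["ee_pos"])[0];print(u1,u2)
x,y=map(int,u2);cv2.imwrite("pics/tip.png",cv2.resize(i2[y-60:y+60,x-70:x+70],None,fx=5,fy=5,interpolation=2))
E
```

```text
[[281.04848868 264.39997963]]
pointer [0.53600567 0.16298349 0.02      ] line [0.61093333 0.21666667 0.046     ]
[225.84457885 175.89174562] [226.87353297 171.66237015]
```

View pics/tip.png

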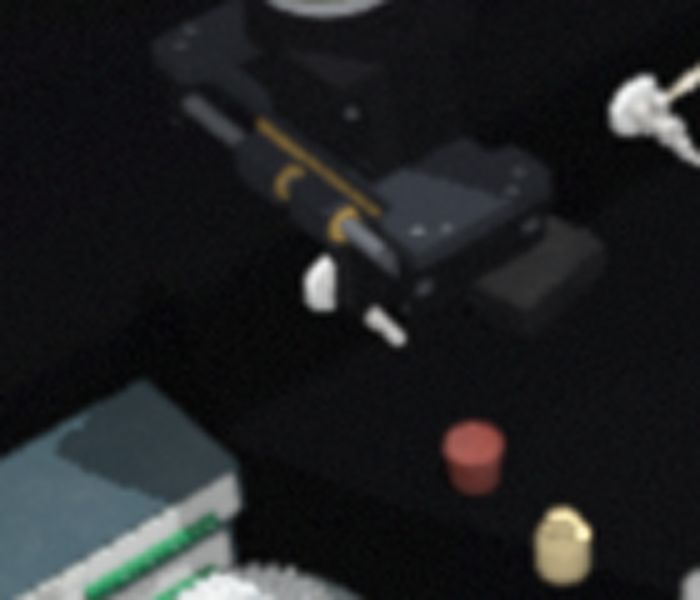

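View pics/rr_scene.png

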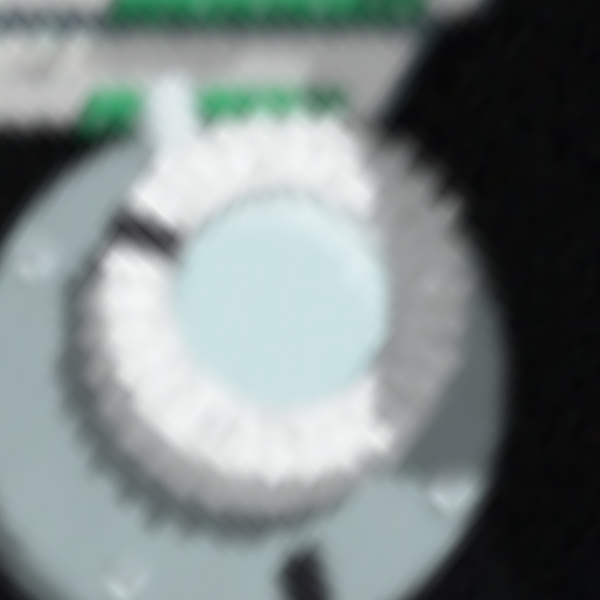

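View pics/rr_top.png

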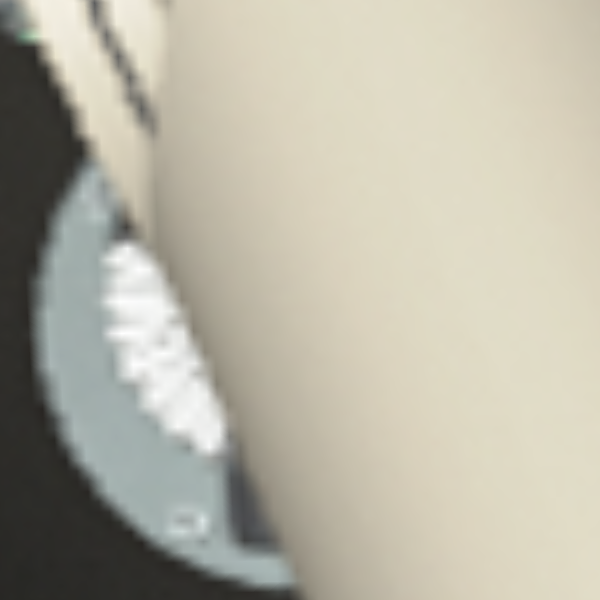

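Call:
{"fn": "arm_command", "kwargs": {
  "targets": [
    [[0.005,0.032,0.0036,0,0,0],[0.005,0.032,0.0036,0,0,0],[0.005,0.032,0.0036,0,0,0],[0.005,0.032,0.0036,0,0,0],[0.005,0.032,0.0036,0,0,0],[0.005,0.025,0.0036,0,0,0],[0,0,0,0,0,0],[0,0,0,0,0,0]]
  ]
}}

```text
time: 3.32
ee_pos: [0.5946, 0.128, 0.0672]
eef_rot: [0.707, -0.002, 0.0, -0.707]
ft_force: [0.0, 0.1, 0.1]
width: 0.0004
```

```bash
python3 - <<'E'
from h import *
img,K,R,t,s=get("wrist"); print(s["ee_pos"],s["ft_force"])
cv2.imwrite("pics/w2.png",img);cv2.imwrite("pics/w2r.png",rect(img,K,R,t,(.594,.18),.046))
E
```

```text
[0.59458952 0.12803803 0.0672193 ] [0.0471807  0.13109593 0.11408359]
```

View pics/w2.png

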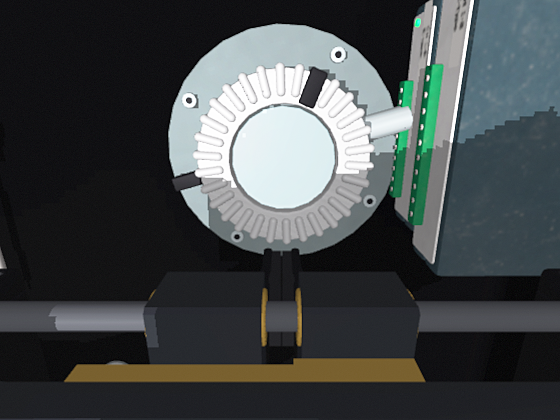

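View pics/w2r.png

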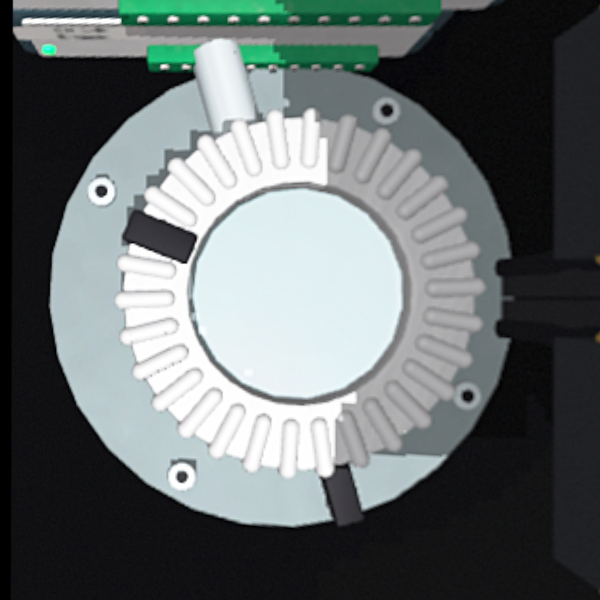

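Call:
{"fn": "arm_command", "kwargs": {
  "targets": [
    [[0.001,0.005,0.006,0,0,0],[0,0.007,0.005,0,0,0],[0,0.006,0,0,0,0],[0,0.002,0,0,0,0],[0,0,0,0,0,0]]
  ]
}}

```text
time: 3.78
ee_pos: [0.5956, 0.1406, 0.047]
eef_rot: [0.707, -0.001, -0.0, -0.707]
ft_force: [-0.6, -0.6, 0.1]
width: 0.0008
```

Call:
{"fn": "arm_command", "kwargs": {
  "targets": [
    [[0,0.001,0,0,0,0],[0,0.001,0,0,0,0],[0,0,0,0,0,0]]
  ]
}}

```text
time: 4.03
ee_pos: [0.5966, 0.1406, 0.0464]
eef_rot: [0.707, -0.0, 0.001, -0.707]
ft_force: [-1.1, -1.6, 3.5]
width: 0.0003
```

Call:
{"fn": "arm_command", "kwargs": {
  "targets": [
    [[0,0.001,0,0,0,0],[0,0.001,0,0,0,0],[0,0,0,0,0,0]]
  ]
}}

```text
time: 4.28
ee_pos: [0.5979, 0.1408, 0.046]
eef_rot: [0.707, 0.001, 0.002, -0.707]
ft_force: [-0.4, -2.2, 15.2]
width: 0.0003
```

```bash
cat > rows.py <<'E'
import sys,numpy as np
a,b,n=map(float,sys.argv[1:4]);r=float(sys.argv[4]) if len(sys.argv)>4 else .041
n=int(n);th=np.radians(np.linspace(a,b,n+1));p=np.round(r*np.c_[np.cos(th),np.sin(th)],4);d=np.diff(p,axis=0)
print([[round(x,4),0,round(y,4),0,0,0] for x,y in d])
E
python3 rows.py -90 -42 8
```

```text
[[np.float64(0.0043), 0, np.float64(0.0002), 0, 0, 0], [np.float64(0.0042), 0, np.float64(0.0007), 0, 0, 0], [np.float64(0.0042), 0, np.float64(0.0011), 0, 0, 0], [np.float64(0.004), 0, np.float64(0.0015), 0, 0, 0], [np.float64(0.0038), 0, np.float64(0.002), 0, 0, 0], [np.float64(0.0036), 0, np.float64(0.0023), 0, 0, 0], [np.float64(0.0033), 0, np.float64(0.0027), 0, 0, 0], [np.float64(0.0031), 0, np.float64(0.0031), 0, 0, 0]]
```

Call:
{"fn": "arm_command", "kwargs": {
  "targets": [
    [[0.0043,0,0.0002,0,0,0],[0.0042,0,0.0007,0,0,0],[0.0042,0,0.0011,0,0,0],[0.004,0,0.0015,0,0,0],[0.0038,0,0.002,0,0,0],[0.0036,0,0.0023,0,0,0],[0.0033,0,0.0027,0,0,0],[0.0031,0,0.0031,0,0,0]]
  ]
}}

```text
time: 4.95
ee_pos: [0.628, 0.1549, 0.0461]
eef_rot: [-0.707, -0.001, -0.002, 0.707]
ft_force: [-4.2, -1.7, 15.8]
width: 0.0003
```

```bash
python3 - <<'E'
from h import *
img,K,R,t,s=get("wrist"); print(s["ee_pos"],s["ft_force"],s["torque"])
c=np.array([.5957,.1799]);d=s["ee_pos"][:2]-c;print("r",np.hypot(*d),"ang",np.degrees(np.arctan2(d[1],d[0])))
cv2.imwrite("pics/w3r.png",rect(img,K,R,t,c,.046))
E
```

```text
[0.62801726 0.15490401 0.04609742] [-4.21454432 -1.67049384 15.84435338] [-0.21232954  0.91363791 -0.01073949]
r 0.04085589949991194 ang -37.72038479568059
```

View pics/w3r.png

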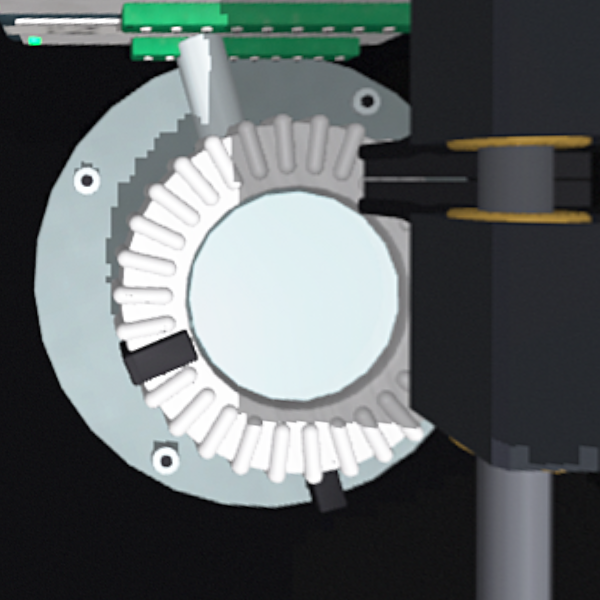

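```bash
sed -i 's/round(x,4),0,round(y,4)/float(round(x,4)),0,float(round(y,4))/' rows.py; for i in -40 32 104 176; do python3 rows.py $i $((i+72)) 12; done
```

```text
[[0.0026, 0, 0.0035, 0, 0, 0], [0.0022, 0, 0.0037, 0, 0, 0], [0.0018, 0, 0.0038, 0, 0, 0], [0.0014, 0, 0.0041, 0, 0, 0], [0.001, 0, 0.0042, 0, 0, 0], [0.0005, 0, 0.0042, 0, 0, 0], [0.0001, 0, 0.0043, 0, 0, 0], [-0.0004, 0, 0.0043, 0, 0, 0], [-0.0008, 0, 0.0042, 0, 0, 0], [-0.0013, 0, 0.0041, 0, 0, 0], [-0.0016, 0, 0.004, 0, 0, 0], [-0.0021, 0, 0.0037, 0, 0, 0]]
[[-0.0025, 0, 0.0035, 0, 0, 0], [-0.0028, 0, 0.0033, 0, 0, 0], [-0.0031, 0, 0.0029, 0, 0, 0], [-0.0035, 0, 0.0026, 0, 0, 0], [-0.0037, 0, 0.0022, 0, 0, 0], [-0.0038, 0, 0.0018, 0, 0, 0], [-0.0041, 0, 0.0014, 0, 0, 0], [-0.0042, 0, 0.001, 0, 0, 0], [-0.0042, 0, 0.0005, 0, 0, 0], [-0.0043, 0, 0.0001, 0, 0, 0], [-0.0043, 0, -0.0004, 0, 0, 0], [-0.0042, 0, -0.0008, 0, 0, 0]]
[[-0.0041, 0, -0.0013, 0, 0, 0], [-0.004, 0, -0.0016, 0, 0, 0], [-0.0037, 0, -0.0021, 0, 0, 0], [-0.0035, 0, -0.0025, 0, 0, 0], [-0.0033, 0, -0.0028, 0, 0, 0], [-0.0029, 0, -0.0031, 0, 0, 0], [-0.0026, 0, -0.0035, 0, 0, 0], [-0.0022, 0, -0.0037, 0, 0, 0], [-0.0018, 0, -0.0038, 0, 0, 0], [-0.0014, 0, -0.0041, 0, 0, 0], [-0.001, 0, -0.0042, 0, 0, 0], [-0.0005, 0, -0.0042, 0, 0, 0]]
[[-0.0001, 0, -0.0043, 0, 0, 0], [0.0004, 0, -0.0043, 0, 0, 0], [0.0008, 0, -0.0042, 0, 0, 0], [0.0013, 0, -0.0041, 0, 0, 0], [0.0016, 0, -0.004, 0, 0, 0], [0.0021, 0, -0.0037, 0, 0, 0], [0.0025, 0, -0.0035, 0, 0, 0], [0.0028, 0, -0.0033, 0, 0, 0], [0.0031, 0, -0.0029, 0, 0, 0], [0.0035, 0, -0.0026, 0, 0, 0], [0.0037, 0, -0.0022, 0, 0, 0], [0.0038, 0, -0.0018, 0, 0, 0]]
```

Call:
{"fn": "arm_command", "kwargs": {
  "targets": [
    [[0.0026,0,0.0035,0,0,0],[0.0022,0,0.0037,0,0,0],[0.0018,0,0.0038,0,0,0],[0.0014,0,0.0041,0,0,0],[0.001,0,0.0042,0,0,0],[0.0005,0,0.0042,0,0,0]]
  ]
}}

```text
time: 5.5
ee_pos: [0.6382, 0.1775, 0.0461]
eef_rot: [0.707, 0.001, 0.002, -0.707]
ft_force: [-0.8, -2.8, 15.6]
width: 0.0003
```

Call:
{"fn": "arm_command", "kwargs": {
  "targets": [
    [[-0.0005,0,0.0043,0,0,0],[-0.0008,0,0.0043,0,0,0],[-0.001,0,0.0042,0,0,0],[-0.0013,0,0.0041,0,0,0],[-0.0016,0,0.004,0,0,0],[-0.0021,0,0.0037,0,0,0],[-0.0025,0,0.0035,0,0,0],[-0.0028,0,0.0033,0,0,0],[-0.0031,0,0.0029,0,0,0],[-0.0035,0,0.0026,0,0,0],[-0.0037,0,0.0022,0,0,0],[-0.0038,0,0.0018,0,0,0]]
  ]
}}

```text
time: 6.5
ee_pos: [0.6119, 0.219, 0.0461]
eef_rot: [-0.707, -0.001, -0.003, 0.707]
ft_force: [2.2, -1.8, 11.4]
width: 0.0003
```

```bash
cat > look.py <<'E'
from h import *
import sys
img,K,R,t,s=get("wrist"); print(s["time"],s["ee_pos"],s["ft_force"])
c=np.array([.5957,.1799]);d=s["ee_pos"][:2]-c;print("r",np.hypot(*d),"ang",np.degrees(np.arctan2(d[1],d[0])))
cv2.imwrite(f"pics/{sys.argv[1]}.png",rect(img,K,R,t,c,.046))
E
python3 look.py w4r
```

```text
6.5 [0.61193569 0.21896509 0.04612422] [ 2.19642445 -1.80553313 11.41266255]
r 0.0423045994311956 ang 67.43192898761029
```

View pics/w4r.png

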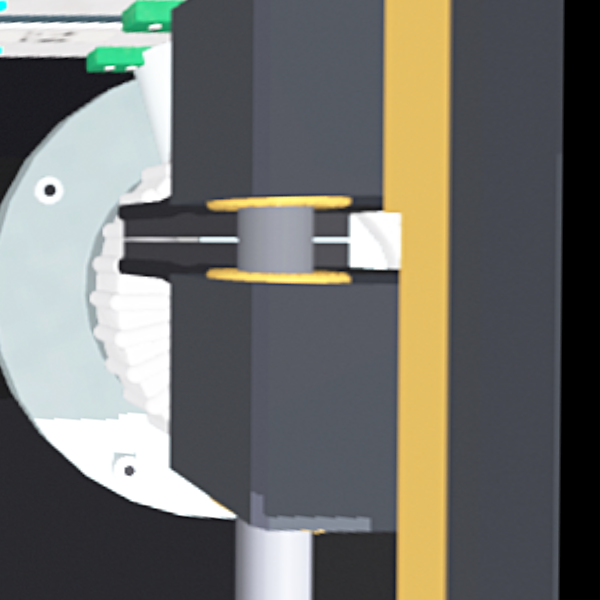

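Call:
{"fn": "arm_command", "kwargs": {
  "targets": [
    [[-0.0041,0.0003,0.0014,0,0,0],[-0.0042,0,0.001,0,0,0],[-0.0042,0,0.0005,0,0,0],[-0.0043,0,0.0,0,0,0],[-0.0043,0,-0.0005,0,0,0],[-0.0042,0,-0.001,0,0,0],[-0.0041,0,-0.0015,0,0,0],[-0.004,0,-0.0018,0,0,0],[-0.0037,0,-0.0022,0,0,0],[-0.0035,0,-0.0025,0,0,0],[-0.0033,0,-0.0028,0,0,0],[-0.0029,0,-0.0031,0,0,0]]
  ]
}}

```text
time: 7.55
ee_pos: [0.565, 0.208, 0.0461]
eef_rot: [-0.706, -0.002, -0.002, 0.708]
ft_force: [3.6, 3.4, 12.9]
width: 0.0003
```

```bash
python3 look.py w5r
```

```text
7.55 [0.56499753 0.20801294 0.04610325] [ 3.56548417  3.35779135 12.91392099]
r 0.041629066552617375 ang 137.52099417520833
```

View pics/w5r.png

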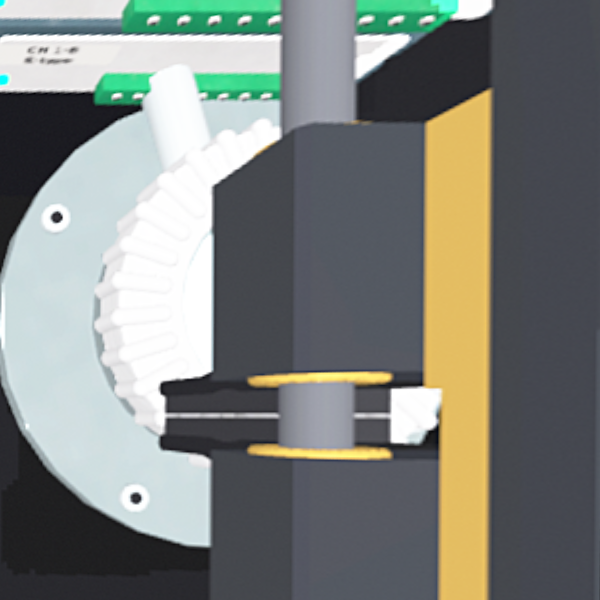

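Call:
{"fn": "arm_command", "kwargs": {
  "targets": [
    [[-0.0026,0,-0.0035,0,0,0],[-0.0022,0,-0.0037,0,0,0],[-0.0018,0,-0.0038,0,0,0],[-0.0014,0,-0.0041,0,0,0],[-0.001,0,-0.0042,0,0,0],[-0.0005,0,-0.0042,0,0,0],[-0.0001,0,-0.0043,0,0,0],[0.0004,0,-0.0043,0,0,0],[0.0008,0,-0.0042,0,0,0],[0.0013,0,-0.0041,0,0,0],[0.0016,0,-0.004,0,0,0],[0.0021,0,-0.0037,0,0,0]]
  ]
}}

```text
time: 8.6
ee_pos: [0.5609, 0.1602, 0.046]
eef_rot: [-0.706, -0.002, -0.002, 0.708]
ft_force: [-1.3, 2.9, 17.3]
width: 0.0004
```

```bash
python3 look.py w6r
```

```text
8.6 [0.56086247 0.160172   0.04602472] [-1.3126733   2.88012497 17.28913335]
r 0.04003557684721558 ang -150.47773023760132
```

View pics/w6r.png

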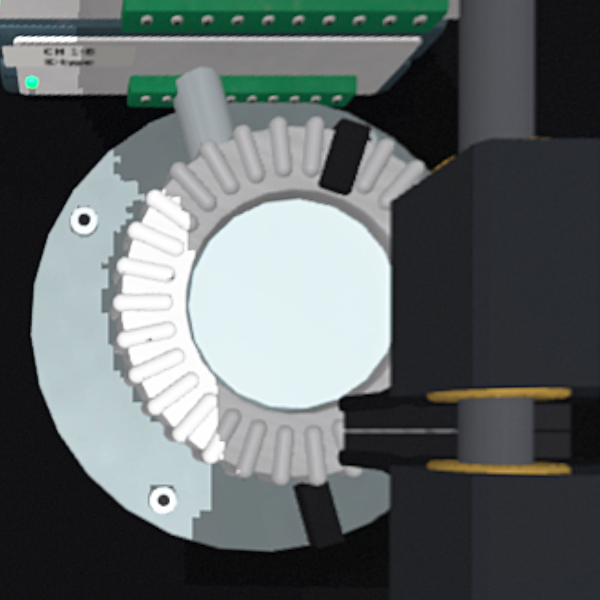

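Call:
{"fn": "arm_command", "kwargs": {
  "targets": [
    [[0.0025,0,-0.0035,0,0,0],[0.0028,0,-0.0033,0,0,0],[0.0031,0,-0.0029,0,0,0],[0.0035,0,-0.0026,0,0,0],[0.0037,0,-0.0022,0,0,0],[0.0038,0,-0.0018,0,0,0],[0.0041,0,-0.0014,0,0,0],[0.0042,0,-0.001,0,0,0],[0.0042,0,-0.0005,0,0,0],[0.0043,0,-0.0001,0,0,0],[0.0043,0,0.0004,0,0,0],[0.0042,0,0.0008,0,0,0]]
  ]
}}

```text
time: 9.65
ee_pos: [0.6056, 0.1412, 0.046]
eef_rot: [-0.707, -0.001, -0.002, 0.708]
ft_force: [-4.6, 1.1, 18.2]
width: 0.0005
```

```bash
python3 look.py w7r
```

```text
9.65 [0.60556822 0.14116877 0.04597867] [-4.5966465   1.07346596 18.18252044]
r 0.03996861529150386 ang -75.70589918641073
```

View pics/w7r.png

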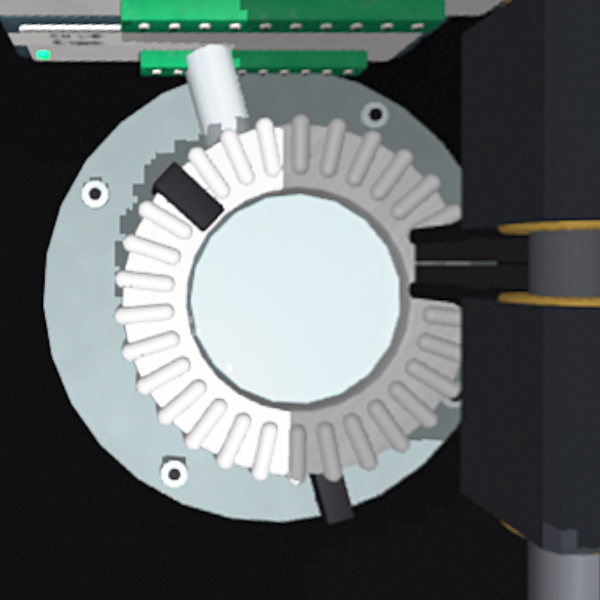

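```bash
python3 rows.py -75 -3 12;python3 rows.py -3 69 12
```

```text
[[0.0041, 0, 0.0013, 0, 0, 0], [0.0039, 0, 0.0018, 0, 0, 0], [0.0037, 0, 0.0021, 0, 0, 0], [0.0035, 0, 0.0025, 0, 0, 0], [0.0032, 0, 0.0029, 0, 0, 0], [0.0029, 0, 0.0032, 0, 0, 0], [0.0025, 0, 0.0035, 0, 0, 0], [0.0021, 0, 0.0037, 0, 0, 0], [0.0018, 0, 0.0039, 0, 0, 0], [0.0013, 0, 0.0041, 0, 0, 0], [0.0009, 0, 0.0042, 0, 0, 0], [0.0004, 0, 0.0043, 0, 0, 0]]
[[0.0, 0, 0.0042, 0, 0, 0], [-0.0004, 0, 0.0043, 0, 0, 0], [-0.0009, 0, 0.0042, 0, 0, 0], [-0.0013, 0, 0.0041, 0, 0, 0], [-0.0018, 0, 0.0039, 0, 0, 0], [-0.0021, 0, 0.0037, 0, 0, 0], [-0.0025, 0, 0.0035, 0, 0, 0], [-0.0029, 0, 0.0032, 0, 0, 0], [-0.0032, 0, 0.0029, 0, 0, 0], [-0.0035, 0, 0.0025, 0, 0, 0], [-0.0037, 0, 0.0021, 0, 0, 0], [-0.0039, 0, 0.0018, 0, 0, 0]]
```

Call:
{"fn": "arm_command", "kwargs": {
  "targets": [
    [[0.0041,0,0.0013,0,0,0],[0.0039,0,0.0018,0,0,0],[0.0037,0,0.0021,0,0,0],[0.0035,0,0.0025,0,0,0],[0.0032,0,0.0029,0,0,0],[0.0029,0,0.0032,0,0,0],[0.0025,0,0.0035,0,0,0],[0.0021,0,0.0037,0,0,0],[0.0018,0,0.0039,0,0,0],[0.0013,0,0.0041,0,0,0]]
  ]
}}

```text
time: 10.53
ee_pos: [0.6352, 0.1685, 0.0461]
eef_rot: [0.707, 0.001, 0.002, -0.707]
ft_force: [-1.4, -2.9, 15.8]
width: 0.0005
```

```bash
python3 look.py w8r
```

```text
10.5333 [0.63523438 0.16854505 0.04611771] [-1.44608323 -2.93023405 15.79012746]
r 0.04113273513042191 ang -16.024967466685336
```

View pics/w8r.png

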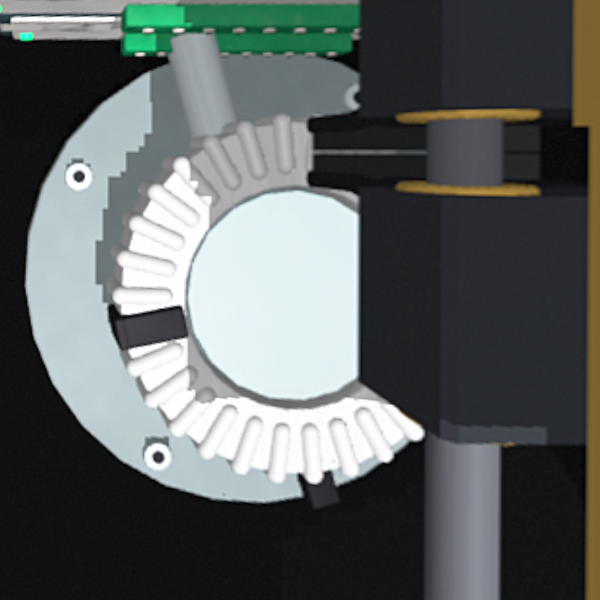

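Call:
{"fn": "arm_command", "kwargs": {
  "targets": [
    [[0,-0.006,0,0,0,0],[0,-0.008,0,0,0,0],[-0.016,0,-0.01,0,0,0],[-0.016,0,-0.01,0,0,0],[-0.0146,0,-0.009,0,0,0],[0,0,0,0,0,0],[0,0.006,0,0,0,0],[0,0.003,0,0,0,0],[0,0,0,0,0,0],[0,0,0,0,0,0]]
  ]
}}

```text
time: 11.42
ee_pos: [0.5864, 0.1406, 0.0478]
eef_rot: [-0.707, 0.0, 0.0, 0.707]
ft_force: [0.6, 0.2, 0.7]
width: 0.0005
```

```bash
python3 look.py w9r
```

```text
11.4167 [0.58635939 0.14057068 0.04779999] [0.60272429 0.24136353 0.74096663]
r 0.04042329505830394 ang -103.36007759885929
```

View pics/w9r.png

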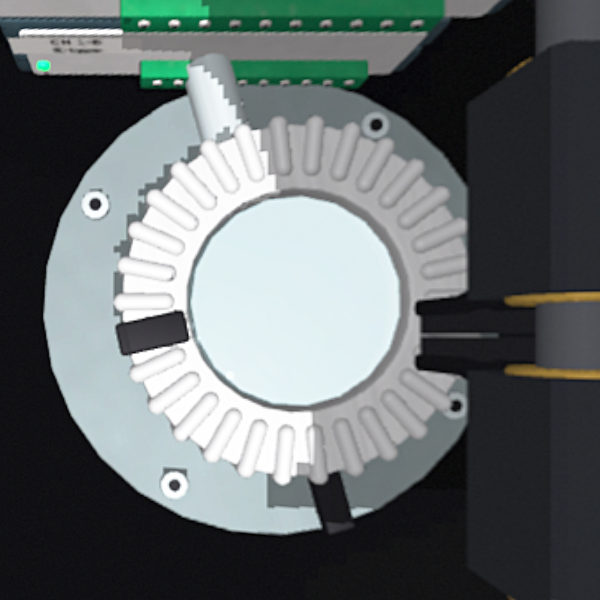

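Call:
{"fn": "arm_command", "kwargs": {
  "targets": [
    [[0,0.002,0,0,0,0],[0,0.0015,0,0,0,0],[0,0.001,0,0,0,0],[0,0,0,0,0,0]]
  ]
}}

```text
time: 11.8
ee_pos: [0.5881, 0.1404, 0.0459]
eef_rot: [-0.707, -0.001, -0.002, 0.707]
ft_force: [-1.8, -2.3, 16.0]
width: 0.0006
```

```bash
python3 rows.py -102 -30 12
```

```text
[[0.0042, 0, -0.0007, 0, 0, 0], [0.0043, 0, -0.0002, 0, 0, 0], [0.0043, 0, 0.0002, 0, 0, 0], [0.0042, 0, 0.0007, 0, 0, 0], [0.0042, 0, 0.0011, 0, 0, 0], [0.004, 0, 0.0015, 0, 0, 0], [0.0038, 0, 0.002, 0, 0, 0], [0.0036, 0, 0.0023, 0, 0, 0], [0.0033, 0, 0.0027, 0, 0, 0], [0.0031, 0, 0.0031, 0, 0, 0], [0.0027, 0, 0.0033, 0, 0, 0], [0.0023, 0, 0.0036, 0, 0, 0]]
```

Call:
{"fn": "arm_command", "kwargs": {
  "targets": [
    [[0.0042,0,-0.0007,0,0,0],[0.0043,0,-0.0002,0,0,0],[0.0043,0,0.0002,0,0,0],[0.0042,0,0.0007,0,0,0],[0.0042,0,0.0011,0,0,0],[0.004,0,0.0015,0,0,0],[0.0038,0,0.002,0,0,0],[0.0036,0,0.0023,0,0,0],[0.0033,0,0.0027,0,0,0],[0.0031,0,0.0031,0,0,0],[0.0027,0,0.0033,0,0,0],[0.0023,0,0.0036,0,0,0]]
  ]
}}

```text
time: 12.8
ee_pos: [0.6322, 0.1598, 0.0461]
eef_rot: [0.707, 0.001, 0.002, -0.707]
ft_force: [-2.2, -2.4, 15.3]
width: 0.0006
```

```bash
python3 look.py w10r
```

```text
12.8 [0.63218625 0.15982765 0.04609714] [-2.16683299 -2.36964862 15.34684446]
r 0.0416430705072064 ang -28.816718622834838
```

View pics/w10r.png

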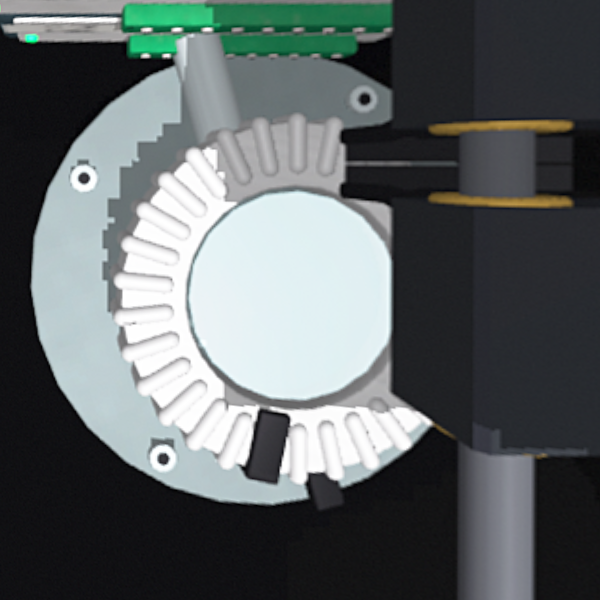

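Call:
{"fn": "arm_command", "kwargs": {
  "targets": [
    [[0.002,0,0.0036,0,0,0],[0.0016,0,0.0038,0,0,0],[0.0012,0,0.0039,0,0,0],[0.0009,0,0.004,0,0,0],[0.0004,0,0.0041,0,0,0],[0,0,0,0,0,0]]
  ]
}}

```text
time: 13.35
ee_pos: [0.6385, 0.18, 0.0461]
eef_rot: [-0.707, -0.001, -0.002, 0.707]
ft_force: [0.4, -0.8, 13.0]
width: 0.0004
```

```bash
python3 look.py w11r
```

```text
13.35 [0.63854473 0.18004745 0.04614815] [ 0.38231051 -0.79681558 12.97555098]
r 0.04284498625167279 ang 0.19718471537022147
```

View pics/w11r.png

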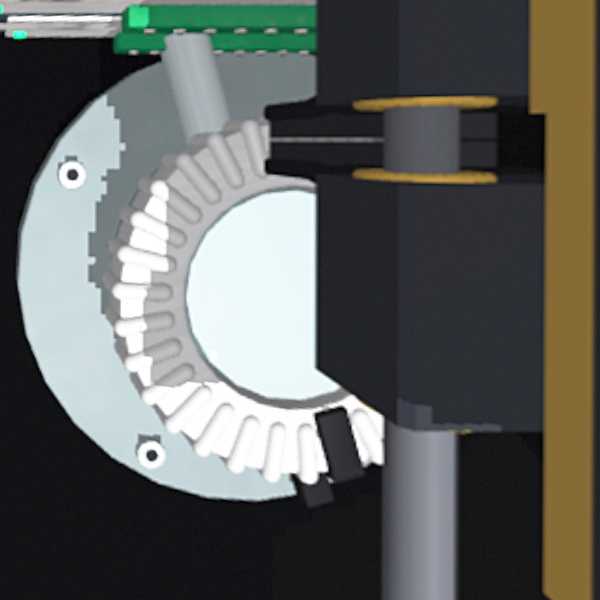

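Call:
{"fn": "arm_command", "kwargs": {
  "targets": [
    [[0,-0.005,0,0,0,0],[0,-0.01,0,0,0,0],[0,-0.02,-0.01,0,0,0],[0,-0.02,-0.02,0,0,0],[-0.01,-0.02,-0.02,0,0,0],[-0.01,-0.02,-0.02,0,0,0],[-0.01,0,-0.01,0,0,0],[0,0,0,0,0,0],[0,0,0,0,0,0]]
  ]
}}

```text
time: 14.15
ee_pos: [0.6062, 0.0985, 0.1391]
eef_rot: [0.707, -0.001, 0.001, -0.707]
ft_force: [0.4, 0.4, -0.7]
width: 0.0001
```

```bash
python3 look.py w12r; python3 - <<'E'
from h import *
img,K,R,t,s=get("wrist"); c=(.5957,.1799)
cv2.imwrite("pics/w12p.png",rect(img,K,R,t,c,.020))
i,K,R,t,s=get("scene"); cv2.imwrite("pics/end_scene.png",i)
E
```

```text
14.15 [0.60624436 0.09852138 0.13912416] [ 0.36698124  0.43532745 -0.68837859]
r 0.08205890227076734 ang -82.61722817331884
```

View pics/w12r.png

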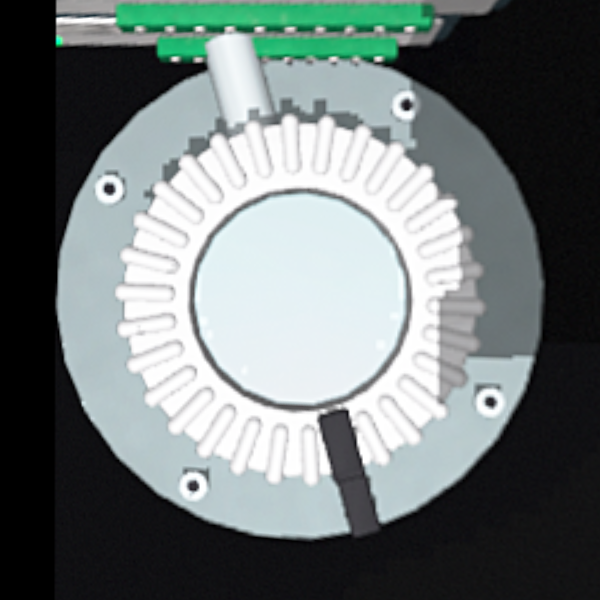

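View pics/w12p.png

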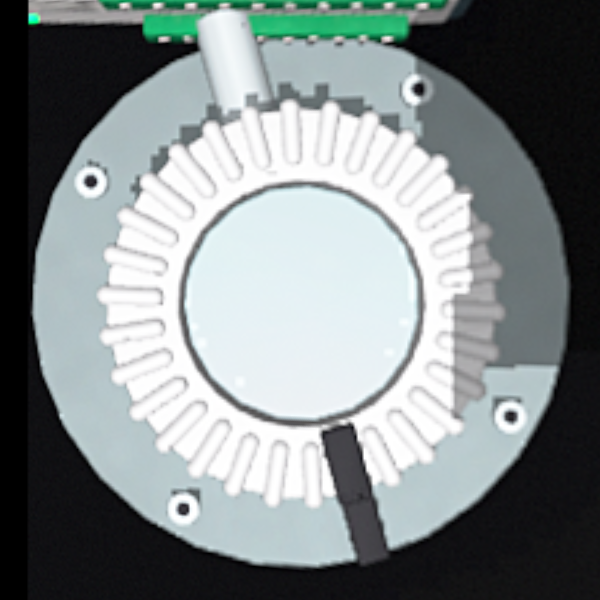

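View pics/end_scene.png

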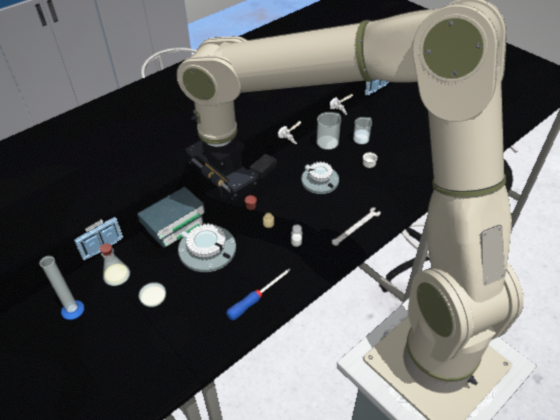

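The line is in line with the pointer for the second time: the ring line sits at about 195.2° and the pointer at about 195.6°. The tool is clear and the bystanders look unmoved, so I'm handing in.

```bash
python3 - <<'E'
from bench import r
print(r.close_job())
E
```

```text
the job is handed in; nothing more can be done
None
```

I dragged the larger (left-hand) cell's ring anticlockwise with the shut fingertip by about 487°. The black line passed the pointer once and now rests at it for the second time. I handed the job in at about 14 s with the tool lifted clear; the hand-in gave no verdict.

- **Alignment:** in the last wrist picture, line and pointer agree within about 1–2°. The allowance is 15°.
- **Pressing force:** the readings at the end of each move were 11 to 18 N, against the 40 N limit. I only saw these end-of-move values, so a brief higher peak would not have shown.
- **Slip:** the ring turned about 0.9° for each degree the finger moved, so I checked the line in the pictures along the way. For the last 95° or so I lifted the finger, moved it back and pressed again. The ring did not move while it was free.
- **First meeting:** this happened while the gripper hid the line. I inferred it from pictures before and after, where the line went from 115° to 340° and the pointer is at 196°.
- **Other things:** by eye in the scene picture, the bystanders and the smaller cell look unmoved. I did not measure them. The tip was never commanded below the ring's top, except the slight press of about 3 mm that the ring held back, so it should not have touched the glass.
- **Disagreement between cameras:** the estimates of the ring's centre differed by about 3 mm. I used the value from the wrist camera.

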